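# Load a steel-rule die into the lever press

## Robot

A 6-joint arm with a two-finger parallel gripper is mounted at the origin on the work surface. World frame = base frame: x ahead of the robot, y to its left, z up, the work surface at z = 0. Lengths are in m, angles in degrees, forces in N, time in s.
With the tool pointing down it reaches from about 0.25 to 0.725 m from the base axis. Payload 9.7 kg.
Tool frame: the origin (TCP) lies between the finger pads; the fingertips stand 19 mm ahead of it and the grasp point (between the pads) is the TCP; z points along the fingers, y is the line along which they close (so a half turn about z gives the same grasp; the last joint's range is limited). The gripper opens to 85 mm and grips with 20 to 120 N. Pads are 22 mm wide; open, the fingers measure 114 mm over their backs; the gripper's body (76 mm by 85 mm) begins 54 mm behind the grasp point. The pads swing forward as they close: fully open they stand 13 mm farther back than shut.
Start: joints at [70.015, 4.979, 10.078, 95.1, 0, 90], TCP at [0.188, 0.517, 0.25] pointing down, gripper open.
Joint ranges: [-179.16, 179.16], [-48.56, 103.87], [-65.8, 70.77], [-126.05, 130.52], [-82.76, 87.17], [-180, 180]. Speed limits (degrees/s): [127.2, 127.2, 147.25, 180, 180, 180].

## Interface

Orientations are given as [roll, pitch, yaw] about the fixed x, y, z axes, in that order (R = Rz(yaw) Ry(pitch) Rx(roll)).
In Python, from workcell import bot gives the robot as it stands. The module is installed in compiled form; this text tells all that it offers.
- The arm moves only by the shell command python3 -m crank 'ROWS' [OPENING] [FORCE]. ROWS is JSON, a list that holds one entry, the list of rows, each a list of 6 numbers: the shift along the world's x, y, z as a fraction of full scale, then the turn, a rotation vector about the world's x, y, z as a fraction of full scale. In form: [[[x, y, z, wx, wy, wz], ...]]. A call has 1 to 20 rows; each row shifts and turns the commanded pose from where the row before left it; what a row does not reach is not made up. Full scale, the value 1, is 20 mm for a shift and 0.12 rad for a turn. A row lasts 1/12 s, in which the tool goes at most 41.7 mm and 7.16 degrees, less where a joint would pass 70% of its speed; a pose out of reach is approached as far as the arm can. A call with a number of a shift or a turn outside -1 to 1 is refused whole. A call with a gripper value outside its range is refused whole. OPENING is the opening, from 0 (shut) to 1 (fully open), set as the call begins (- or left out, the last holds). The fingers move at their own pace and stop on an object; FORCE is the grip in N (left out, the last holds). Time passes only in rows, so rows that do not move let the fingers close. It gives the time, the measured TCP pose, the force, the opening and the grip force at its end, in the units of the state.
- bot.get_obs(): the state, without advancing time (a new reading comes with each control period).
- bot.camera(name): name is "side" or "top"; returns the picture (480x640x3 uint8, red, green, blue); there is no depth.
- bot.camera_model(name): a dict with "vertical_fov" (degrees; the focal length in pixels is half the picture's height over the tangent of half this angle, whatever the lens; pixels are square), "cx", "cy" (the principal point, pixels), "k1" (the pictures are not rectified: a ray, as slopes to the right and down, at radius r is drawn at 1 + k1 r^2 times it, then the intrinsics apply), "R" (3x3) and "t" (3): a world point X has camera coordinates R X + t. Camera axes: x right, y down, z forward; pixel columns grow to the right and rows downward; lengths in m; the calibration is good to about 2 mm. A picture is of the moment at which its call begins. camera_model takes no time and is no camera call.
- bot.job_done(): hands the job in; it is judged then, once.
The state is a dict: "time": time; "q": joint angles; "qd": joint speeds; "joint_efforts": joint torques, N m; "ee_pos": TCP position; "tcp_rot": TCP orientation; "wrist_force": force on the tool from outside, world axes, zero at the start; "torque": the same for the moment, N m; "opening": finger opening in m; "grasp_force": force on a finger pad.
Only numpy, scipy, OpenCV 4.12 (cv2) and the standard library are available. Lean on these libraries where they do the work, as an engineer would, in place of code of your own. Each camera call takes 0.05 s, during which the arm holds its last target. There are 200 camera calls.

## Task

Two rules of the plywood die have crept up and would catch on the press: knock both down level with the rest with the wooden mallet, keeping the gripper off these two (they are knives). Slide the die along the press bed, between the guides and under the platen, until it sits fully home against the back stop. Leave the mallet lying or standing on the bench, clear of the press, and the loupe and the steel block where they are.

Things in the scene. Friction and masses are not known exactly. Their poses are not given: they have to be found in the camera images.
- press: Bench lever die press, grey casting, fixed. Origin on the bench under it; +x is the feed direction (about world -y), y across, z up. Flat steel bed, top at z = 45 mm, x -250 to 260, y +-130. Cheeks, ram and crosshead stand at x 85 to 185, y +-142, up to z = 222; raised lever at y = 155, from x 135, z 180 to x 310, z 325. A fixed upright back stop has its face at x = 215.
- throat (a point): Middle of the platen's lower front edge, press x = 50, y = 0, z = 71 mm; axes as the press. The platen is a fixed steel slab from here to x = 200, y +-95, 22 mm thick, its underside 26 mm above the bed. Below it two fixed guides 18 mm high run at y = +-76.5 (153 mm apart) from x = 50 to the stop; from x = 50 back to x = 22 they flare out by 14 mm each.
- home (a point): Point on the press bed at press x = 122.5, y = 0, z = 45 mm, axes as the press: the die's origin is here when the die is home against the back stop (its rear edge then sticks 20 mm out of the platen's front).
- die: Loose plywood board 185 (x) by 150 (y) by 18 mm, about 0.45 kg, askew on the press bed before the guides; its +x edge goes in first. Origin at the centre of its underside. 2 mm steel rules stand in it, edges 23.8 mm above the underside: a closed outline at x = +-81.5, y = +-65, a small hook of 13 mm radius around x 5, y 40, and the two loose rules inside.
- rule_a: Loose straight steel rule in the die, 60 mm long across the feed (along its y), 2 mm thick; origin at the middle of its upper edge, at die x = -35, y = 0. Its edge is at die z = 23.8 mm when level; at the start it stands 3.5 to 6.5 mm prouder. It is a tight fit in its slot: it slides down under about 9 N, meets a firm stop when level and stays where it is left.
- rule_b: The other loose rule, 50 mm long along the feed (along its x), 2 mm thick; origin at the middle of its upper edge, at die x = 40, y = 0. Same height, fit and behaviour as rule_a, with its own start.
- mallet: Turned beech mallet, 0.3 kg, standing on one face of its round head on the bench. Origin at the centre of the lower face; z up along the head, which is 64 mm in diameter and 95 mm long; the 20 mm round handle runs level along +x at z = 47.5 mm, from the head (x = 32) to x = 205; the swell at the handle's end is 25 mm. The centre of mass lies about 15 mm from the head's axis towards the handle.
- loupe: Bystander: standing magnifier, 40 mm in diameter, 46 mm high; origin at the centre of its foot.
- block: Bystander: steel block 35 by 70 by 30 mm; origin at the centre of its underside.
Not all that is in view belongs to the job. Leave any blue or red look-alike of the die alone.

How it is judged (in metres and radians):
On the way, in this order (a step that is already met when the one before it is completed fails the run):
1. the mallet strikes a loose rule ((contact force between mallet and rule_a above 2 N or contact force between mallet and rule_b above 2 N)).
2. both loose rules knocked down level (within 1 mm) (z of each of rule_a, rule_b in the frame of die below 0.0248 m), for 0.2 s.
At the end, for the whole second after the job is handed in: The die lies flat on the bed between the guides, under the platen, within 3 mm of the back stop and at rest; both loose rules are level within 1 mm; the mallet rests on the bench (not on or against the press), let go (all of step 2 and x of die in the frame of home between -0.003 and 0.003 m and y of die in the frame of home between -0.004 and 0.004 m and z of die in the frame of home below 0.003 m and angle between the x axis of die and the x axis of press, either way round below 0.035 rad and linear speed of die below 0.01 m/s and linear speed of mallet below 0.02 m/s and height (world z) of mallet below 0.036 m and contact force between mallet and press below 0.3 N); the robot touches nothing.
It fails at once if the gripper or arm touches a loose rule (over 1 N) (contact force between any of the fingers, the arm and rule_a above 1 N or contact force between any of the fingers, the arm and rule_b above 1 N).
It fails at once if a bystander (loupe, steel block) is moved more than 20 mm (distance of any of loupe, block from where it was at the start of the episode above 0.02 m).
It also fails if it takes over 70 s, if anything falls off the work surface, if the arm or the gripper's body presses on something with over 40 N, if the wrist force passes 120 N, or if a joint passes its speed limit or range.

## Working session

There is one attempt and no reset: what is moved stays moved. The work goes in short steps, Python scripts to look and compute and a shell command to move; the robot and the scene stay as the last step left them, time stands still between calls to the robot, and variables do not carry over. Pictures are saved under pics/ and viewed, at most 10 in all, crops included, and the job is handed in when it is done.

```bash
mkdir -p pics; python3 - <<'E'
from workcell import bot
import cv2
for n in("top","side"):
    cv2.imwrite(f"pics/{n}0.png",bot.camera(n)[:,:,::-1]);m=bot.camera_model(n);print(n,m)
print(bot.get_obs())
E
```

```text
top {'vertical_fov': 49.276525304513626, 'cx': 320.21433746533637, 'cy': 246.43255993388428, 'k1': -0.12405637026485017, 'R': array([[ 0.02221032, -0.99971802, -0.00840185],
       [-0.99462562, -0.02124555, -0.10133366],
       [ 0.10112659,  0.01060735, -0.99481702]]), 't': array([-0.07592059,  0.54923935,  1.35674758])}
side {'vertical_fov': 57.047544893597674, 'cx': 321.1435813582939, 'cy': 240.84629564025545, 'k1': -0.05507118820137616, 'R': array([[ 0.46751996, -0.8839748 , -0.00369331],
       [-0.71006294, -0.37304565, -0.59719976],
       [ 0.52653177,  0.28182529, -0.80208404]]), 't': array([-0.2936837 ,  0.39707396,  0.74864692])}
{'time': 0.1, 'q': array([7.00181725e+01, 5.00726462e+00, 1.00374337e+01, 9.50988573e+01,
       8.24160482e-05, 9.00014768e+01]), 'qd': array([-0.10032801,  0.01692457,  0.17420681, -0.00318301,  0.13986901,
        0.0731874 ]), 'joint_efforts': array([-4.04023094e-04, -5.21562552e+01,  4.65654051e+01,  1.60191930e-02,
       -1.51627472e-05,  4.43460863e-06]), 'ee_pos': array([0.18788254, 0.51671401, 0.24964654]), 'tcp_rot': array([-1.79931312e+02, -8.06455992e-05,  1.60016696e+02]), 'wrist_force': array([0.16108827, 0.08004736, 0.34793798]), 'torque': array([-0.00554012,  0.06033267,  0.0410463 ]), 'grasp_force': 0.0, 'opening': 0.08542912238217037}
```

View pics/top0.png

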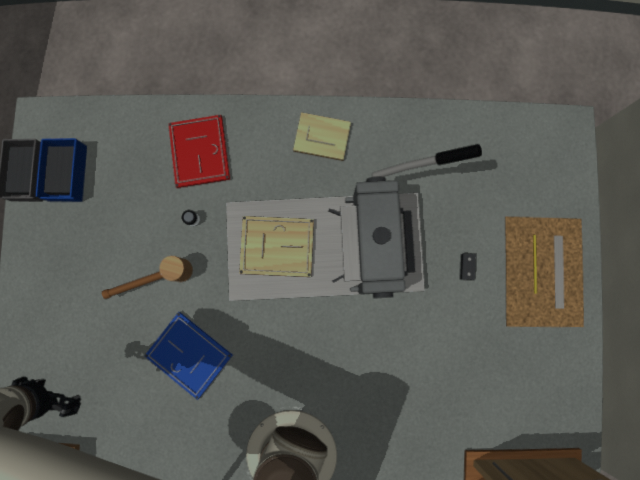

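View pics/side0.png

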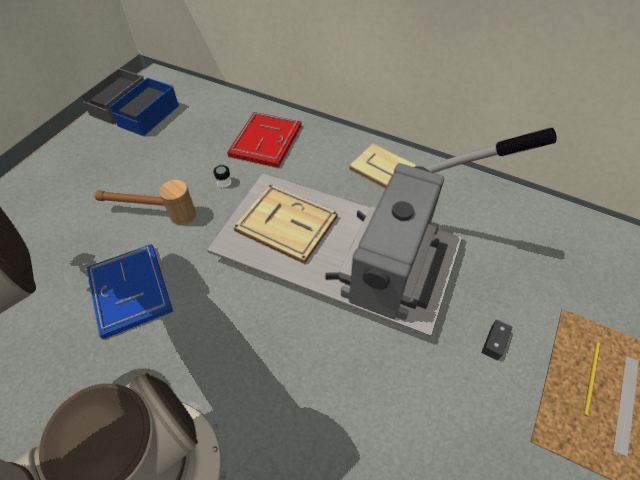

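The top view shows the die with corners near (243,217), (314,219), (311,277) and (239,274). The bed runs from (228,202) to (425,290), the mallet head is at (173,269) and its handle end at (105,294). The loupe is at (190,217) and the block at (468,266).

```bash
cat > h.py <<'E'
from workcell import bot
import numpy as np, cv2
def mod(n):
    m=bot.camera_model(n); f=240/np.tan(np.radians(m["vertical_fov"]/2))
    return m,f
def proj(n,X):
    m,f=mod(n); c=np.atleast_2d(X)@np.array(m["R"]).T+m["t"]; s=c[:,:2]/c[:,2:]
    s=s*(1+m["k1"]*(s**2).sum(1,keepdims=True)); return s*f+[m["cx"],m["cy"]]
def ray(n,p):
    m,f=mod(n); d=(np.array(p,float)-[m["cx"],m["cy"]])/f; s=d.copy()
    for _ in range(20): s=d/(1+m["k1"]*(s@s))
    R=np.array(m["R"]); return -R.T@m["t"], R.T@np.array([*s,1])
def at(n,p,z):
    o,d=ray(n,p); return o+d*(z-o[2])/d[2]
E
python3 - <<'E'
import cv2,numpy as np
t=cv2.imread("pics/top0.png");s=cv2.imread("pics/side0.png")
cv2.imwrite("pics/c1.png",np.vstack([cv2.resize(t[190:310,95:335],(800,400),interpolation=cv2.INTER_CUBIC)]))
a=cv2.resize(s[165:285,85:345],(780,360),interpolation=cv2.INTER_CUBIC)
b=cv2.resize(t[165:305,320:435],(0,0),fx=1.7,fy=1.7,interpolation=cv2.INTER_CUBIC)
o=np.zeros((600,800,3),np.uint8);o[:360,:780]=a;o[360:360+b.shape[0],:b.shape[1]]=b
cv2.imwrite("pics/c2.png",o);print(b.shape)
E
```

```text
(238, 196, 3)
```

View pics/c1.png

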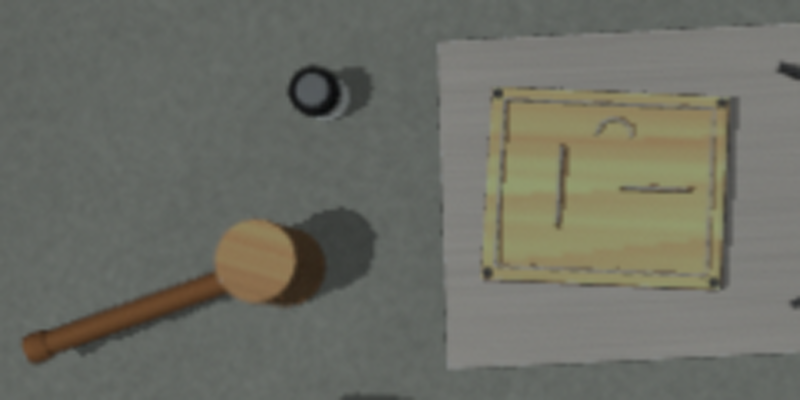

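View pics/c2.png

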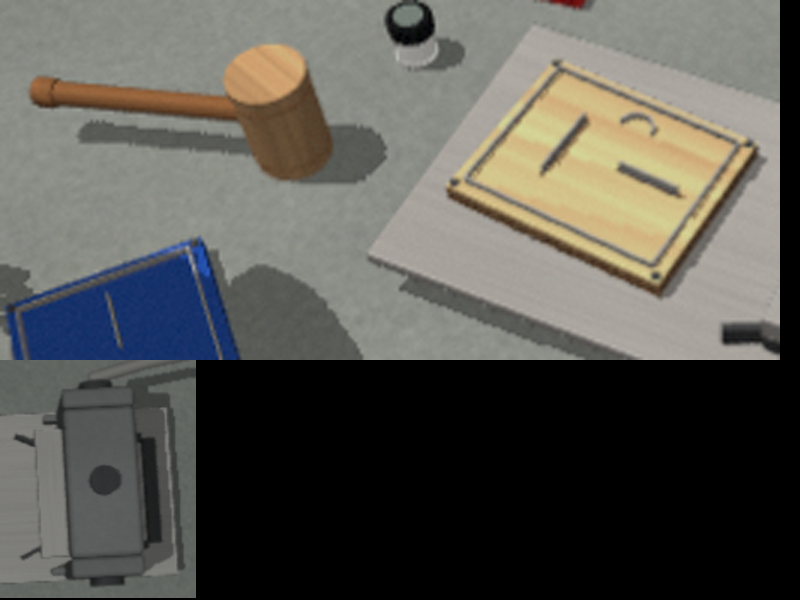

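The crops give the features below. Next I fit poses to them using both cameras.

```bash
cat > fit.py <<'E'
from h import *
from scipy.optimize import least_squares
T=lambda u,v:(95+(u+.5)/3.3333-.5,190+(v+.5)/3.3333-.5)
S=lambda u,v:(85+(u+.5)/3-.5,165+(v+.5)/3-.5)
P=lambda u,v:(320+u/1.7,165+(v-360)/1.7)
def fit(name,pts,x0):
    def W(p):
        c,s=np.cos(p[2]),np.sin(p[2]); return lambda X:np.array([p[0]+c*X[0]-s*X[1],p[1]+s*X[0]+c*X[1],X[2]])
    f=lambda p:np.concatenate([proj(n,W(p)(X))[0]-px for n,px,X in pts])
    r=least_squares(f,x0,loss="soft_l1"); print(name,r.x[:2].round(4),np.degrees(r.x[2]).round(2),"res",f(r.x).round(1)); return r.x
z=.045
fit("press",[("top",T(437,42),(-.25,.13,z)),("top",T(447,368),(-.25,-.13,z)),("top",P(168,405),(.26,.13,z)),("top",P(182,570),(.26,-.13,z)),
 ("side",S(532,25),(-.25,.13,z)),("side",S(370,257),(-.25,-.13,z)),("side",(464,238),(.26,.13,z))],[.5,-.1,-1.57])
z=.063;a,b=.0925,.075
fit("die",[("top",T(493,88),(-a,b,z)),("top",T(735,97),(a,b,z)),("top",T(720,290),(a,-b,z)),("top",T(483,279),(-a,-b,z)),
 ("side",S(557,60),(-a,b,z)),("side",S(760,150),(a,b,z)),("side",S(660,286),(a,-b,z)),("side",S(447,183),(-a,-b,z))],[.5,-.1,-1.57])
fit("mallet",[("top",T(255,261),(0,0,.095)),("side",S(267,73),(0,0,.095)),("top",T(36,347),(.2,0,.0475)),("side",S(42,91),(.2,0,.0475))],[.4,.3,2])
print("loupe",at("top",T(314,89),.046),at("top",(468,266),.03))
E
python3 fit.py
```

```text
press [ 0.5527 -0.0733] -85.61 res [ 1.2 -0.6  1.8 -0.1  0.1 -0.5 -0.8  0.7  0.5  0.6 -0.8  0.2 -1.3 -0.8]
die [0.5471 0.0469] -91.78 res [ 1.1 -1.  -0.6 -0.1  0.7 -0.2  0.1 -0.8 -0.   0.2 -0.3 -1.  -0.7  0.9
 -0.4  1.5]
mallet [0.4822 0.314 ] 110.68 res [-0.6 -0.5 -2.1  0.4  0.6 -0.4  0.8  0.9]
loupe [0.62166174 0.28614803 0.046     ] [ 0.50674424 -0.45692334  0.03      ]
```

Fits agree to about 1 px. I'll grip the mallet by its head, with the fingers closing across the handle, so pressing is axial. First I move above it.

```bash
python3 -m crank '[[[0.98,-0.677,0,0,0,-0.478],[0.98,-0.677,0,0,0,-0.478],[0.98,-0.677,0,0,0,-0.478],[0.98,-0.677,0,0,0,-0.478],[0.98,-0.677,0,0,0,-0.478],[0.98,-0.677,0,0,0,-0.478],[0.98,-0.677,0,0,0,-0.478],[0.98,-0.677,0,0,0,-0.478],[0.98,-0.677,0,0,0,-0.478],[0.98,-0.677,0,0,0,-0.478],[0.98,-0.677,0,0,0,-0.478],[0.98,-0.677,0,0,0,-0.478],[0.98,-0.677,0,0,0,-0.478],[0.98,-0.677,0,0,0,-0.478],[0.98,-0.677,0,0,0,-0.478],[0,0,0,0,0,0],[0,0,0,0,0,0]]]' 1 60
```

```text
time: 1.52
ee_pos: [0.4825, 0.3131, 0.2496]
tcp_rot: [-179.9, 0.0, 110.6]
wrist_force: [0.3, -1.3, 0.8]
opening: 0.0854
grasp_force: 0.0
```

```bash
python3 -m crank '[[[0,0.04,-0.9,0,0,0],[0,0,-0.9,0,0,0],[0,0,-0.9,0,0,0],[0,0,-0.9,0,0,0],[0,0,-0.9,0,0,0],[0,0,-0.9,0,0,0],[0,0,-0.9,0,0,0],[0,0,-0.9,0,0,0],[0,0,-0.9,0,0,0],[0,0,-0.9,0,0,0],[0,0,0,0,0,0],[0,0,0,0,0,0]]]' 1 60
python3 -m crank '[[[0,0,0,0,0,0],[0,0,0,0,0,0],[0,0,0,0,0,0],[0,0,0,0,0,0],[0,0,0,0,0,0],[0,0,0,0,0,0],[0,0,0,0,0,0],[0,0,0,0,0,0],[0,0,0,0,0,0],[0,0,0,0,0,0]]]' 0 60
```

```text
time: 2.52
ee_pos: [0.4808, 0.3148, 0.0698]
tcp_rot: [-179.9, 0.0, 110.8]
wrist_force: [-0.4, 0.1, 0.5]
opening: 0.0856
grasp_force: 0.0
time: 3.35
ee_pos: [0.4826, 0.3152, 0.0722]
tcp_rot: [179.9, -0.1, 110.7]
wrist_force: [-1.5, 0.4, 6.3]
opening: 0.0629
grasp_force: 66.0
```

```bash
python3 -m crank '[[[0,0,0.6,0,0,0],[0,0,0.9,0,0,0],[0,0,0.9,0,0,0],[0,0,0.9,0,0,0],[0,0,0.9,0,0,0],[0,0,0.9,0,0,0],[0,0,0.9,0,0,0],[0,0,0.9,0,0,0],[0,0,0.6,0,0,0],[0,0,0,0,0,0]]]'
python3 -m crank '[[[0.275,-0.97,0,0,0,0],[0.275,-0.97,0,0,0,0],[0.275,-0.97,0,0,0,0],[0.275,-0.97,0,0,0,0],[0.275,-0.97,0,0,0,0],[0.275,-0.97,0,0,0,0],[0.275,-0.97,0,0,0,0],[0.275,-0.97,0,0,0,0],[0.275,-0.97,0,0,0,0],[0.275,-0.97,0,0,0,0],[0.275,-0.97,0,0,0,0],[0.275,-0.97,0,0,0,0],[0,0,0,0,0,0],[0,0,0,0,0,0],[0,0,0,0,0,0]]]'
python3 - <<'E'
from h import *
print(bot.get_obs()["wrist_force"])
t=bot.camera("top")[:,:,::-1];s=bot.camera("side")[:,:,::-1]
o=np.vstack([cv2.resize(t[150:310,180:400],(0,0),fx=1.9,fy=1.9),cv2.resize(s[100:250,180:400],(0,0),fx=1.9,fy=1.9)])
cv2.imwrite("pics/a1.png",o);print(o.shape)
E
```

```text
time: 4.18
ee_pos: [0.4826, 0.3149, 0.224]
tcp_rot: [179.7, -0.1, 110.7]
wrist_force: [1.0, 0.5, -3.1]
opening: 0.0629
grasp_force: 66.4
time: 5.43
ee_pos: [0.5477, 0.082, 0.2199]
tcp_rot: [-180.0, -0.0, 110.7]
wrist_force: [-0.3, 0.7, -3.2]
opening: 0.0629
grasp_force: 66.5
[-0.32012533  0.72684426 -3.2071959 ]
(589, 418, 3)
```

View pics/a1.png

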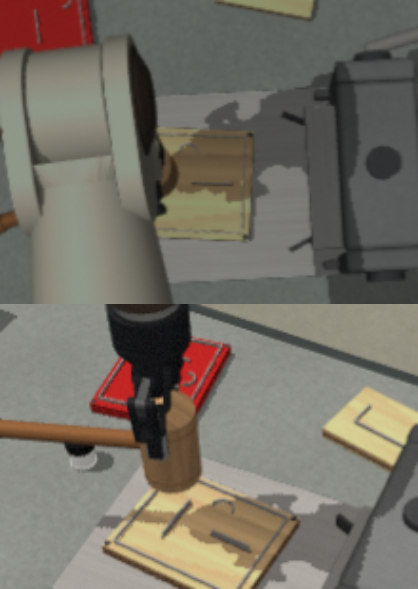

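The mallet hangs upright in the grip, above rule_a. Now I lower it and press in small steps.

```bash
python3 -m crank '[[[0,0,-0.6,0,0,0],[0,0,-0.6,0,0,0],[0,0,-0.6,0,0,0],[0,0,-0.6,0,0,0],[0,0,-0.5,0,0,0],[0,0,-0.3,0,0,0],[0,0,-0.1,0,0,0],[0,0,-0.1,0,0,0],[0,0,-0.1,0,0,0],[0,0,-0.1,0,0,0],[0,0,-0.1,0,0,0],[0,0,0,0,0,0]]]'
python3 -m crank '[[[0,0,-0.1,0,0,0],[0,0,-0.1,0,0,0],[0,0,-0.1,0,0,0]]]'
```

```text
time: 6.53
ee_pos: [0.548, 0.0817, 0.1461]
tcp_rot: [-180.0, -0.0, 110.7]
wrist_force: [-0.9, 0.2, -2.8]
opening: 0.063
grasp_force: 66.5
time: 6.78
ee_pos: [0.5482, 0.0817, 0.1414]
tcp_rot: [179.9, 0.0, 110.7]
wrist_force: [-2.5, -0.0, 6.3]
opening: 0.0626
grasp_force: 67.0
```

```bash
python3 -m crank '[[[0,0,-0.08,0,0,0],[0,0,-0.05,0,0,0]]]'; python3 -m crank '[[[0,0,-0.08,0,0,0],[0,0,-0.05,0,0,0]]]'
```

```text
time: 6.95
ee_pos: [0.5483, 0.0816, 0.1406]
tcp_rot: [179.8, 0.1, 110.7]
wrist_force: [-8.9, -2.5, 26.0]
opening: 0.0628
grasp_force: 69.1
time: 7.12
ee_pos: [0.5484, 0.0815, 0.1404]
tcp_rot: [179.7, 0.1, 110.7]
wrist_force: [-14.1, -4.3, 42.8]
opening: 0.0626
grasp_force: 70.8
```

```bash
python3 -m crank '[[[0,0,0.4,0,0,0],[0,0,0.7,0,0,0],[0,0,0.6,0,0,0],[0,-0.75,0,0,0,0],[-0.1,-0.75,0,0,0,0],[0,-0.75,0,0,0,0],[0,-0.75,0,0,0,0],[0,-0.75,0,0,0,0],[0,0,0,0,0,0],[0,0,-0.6,0,0,0],[0,0,-0.4,0,0,0],[0,0,-0.1,0,0,0],[0,0,0,0,0,0]]]'
python3 -m crank '[[[0,0,-0.1,0,0,0],[0,0,-0.1,0,0,0],[0,0,-0.1,0,0,0]]]'
python3 -m crank '[[[0,0,-0.1,0,0,0],[0,0,-0.1,0,0,0]]]'
```

```text
time: 8.2
ee_pos: [0.5456, 0.0074, 0.1461]
tcp_rot: [-179.9, -0.0, 110.8]
wrist_force: [-0.6, 0.3, -2.6]
opening: 0.0631
grasp_force: 67.1
time: 8.45
ee_pos: [0.5459, 0.0072, 0.142]
tcp_rot: [180.0, -0.0, 110.7]
wrist_force: [-3.7, 0.5, 6.1]
opening: 0.0629
grasp_force: 67.3
time: 8.62
ee_pos: [0.546, 0.007, 0.1404]
tcp_rot: [179.9, 0.1, 110.7]
wrist_force: [-12.8, -0.4, 37.7]
opening: 0.0628
grasp_force: 70.4
```

```bash
python3 -m crank '[[[0,0,0.5,0,0,0],[0,0,0.9,0,0,0],[0,0,0.9,0,0,0],[0,0,0.9,0,0,0],[0,0,0.9,0,0,0],[0,0,0.3,0,0,0]]]'
python3 -m crank '[[[-0.2,0.965,0,0,0,0],[-0.2,0.965,0,0,0,0],[-0.2,0.965,0,0,0,0],[-0.2,0.965,0,0,0,0],[-0.2,0.965,0,0,0,0],[-0.2,0.965,0,0,0,0],[-0.2,0.965,0,0,0,0],[-0.2,0.965,0,0,0,0],[-0.2,0.965,0,0,0,0],[-0.2,0.965,0,0,0,0],[-0.2,0.965,0,0,0,0],[-0.2,0.965,0,0,0,0],[-0.2,0.965,0,0,0,0],[-0.2,0.965,0,0,0,0],[-0.2,0.965,0,0,0,0],[-0.2,0.965,0,0,0,0],[0,0,0,0,0,0],[0,0,0,0,0,0]]]'
python3 -m crank '[[[0,0,-0.8,0,0,0],[0,0,-0.8,0,0,0],[0,0,-0.8,0,0,0],[0,0,-0.8,0,0,0],[0,0,-0.8,0,0,0],[0,0,-0.8,0,0,0],[0,0,-0.8,0,0,0],[0,0,-0.6,0,0,0],[0,0,-0.4,0,0,0],[0,0,0,0,0,0]]]'
```

```text
time: 9.12
ee_pos: [0.5466, 0.0071, 0.2277]
tcp_rot: [179.8, 0.1, 110.7]
wrist_force: [0.1, 0.3, -1.6]
opening: 0.0627
grasp_force: 66.6
time: 10.62
ee_pos: [0.4815, 0.3163, 0.2241]
tcp_rot: [-179.9, 0.0, 110.8]
wrist_force: [-0.0, 0.4, -3.3]
opening: 0.0627
grasp_force: 66.7
time: 11.45
ee_pos: [0.4814, 0.3147, 0.0912]
tcp_rot: [-179.8, 0.0, 110.7]
wrist_force: [-0.3, -0.1, -3.3]
opening: 0.0629
grasp_force: 66.7
```

```bash
python3 -m crank '[[[0,0,-0.4,0,0,0],[0,0,-0.3,0,0,0],[0,0,-0.12,0,0,0],[0,0,-0.1,0,0,0],[0,0,-0.05,0,0,0],[0,0,0,0,0,0]]]'
```

```text
time: 11.95
ee_pos: [0.482, 0.3156, 0.0737]
tcp_rot: [180.0, -0.0, 110.7]
wrist_force: [-0.6, -0.4, -3.1]
opening: 0.0627
grasp_force: 66.7
```

```bash
python3 -m crank '[[[0,0,-0.06,0,0,0],[0,0,-0.05,0,0,0],[0,0,-0.03,0,0,0]]]'; python3 -m crank '[[[0,0,0,0,0,0],[0,0,0,0,0,0],[0,0,0,0,0,0],[0,0,0,0,0,0],[0,0,0,0,0,0],[0,0,0,0,0,0]]]' 1
```

```text
time: 12.2
ee_pos: [0.4822, 0.3157, 0.0722]
tcp_rot: [179.9, -0.0, 110.7]
wrist_force: [-2.3, -3.0, 11.3]
opening: 0.0635
grasp_force: 67.8
time: 12.7
ee_pos: [0.482, 0.3156, 0.0708]
tcp_rot: [-180.0, 0.0, 110.7]
wrist_force: [0.3, -0.8, -0.9]
opening: 0.0852
grasp_force: 0.0
```

```bash
python3 -m crank '[[[0,0,0.5,0,0,0],[0,0,0.9,0,0,0],[0,0,0.9,0,0,0],[0,0,0.9,0,0,0],[0,0,0.9,0,0,0],[0,0,0.9,0,0,0],[0,0,0.9,0,0,0],[0.325,-0.9,0,0,0,-0.296],[0.325,-0.9,0,0,0,-0.296],[0.325,-0.9,0,0,0,-0.296],[0.325,-0.9,0,0,0,-0.296],[0.325,-0.9,0,0,0,-0.296],[0.325,-0.9,0,0,0,-0.296],[0.325,-0.9,0,0,0,-0.296],[0.325,-0.9,0,0,0,-0.296],[0,0,0,0,0,0]]]'
python3 - <<'E'
from h import *
t=bot.camera("top")[:,:,::-1];s=bot.camera("side")[:,:,::-1]
o=np.zeros((600,800,3),np.uint8)
a=cv2.resize(s[165:285,85:345],(780,360),interpolation=cv2.INTER_CUBIC);o[:360,:780]=a
b=cv2.resize(t[190:310,95:415],(640,240),interpolation=cv2.INTER_CUBIC);o[360:,:640]=b
cv2.imwrite("pics/a2.png",o)
E
```

```text
time: 14.03
ee_pos: [0.5348, 0.1691, 0.1897]
tcp_rot: [180.0, 0.0, 94.2]
wrist_force: [-0.3, 0.3, 0.3]
opening: 0.0855
grasp_force: 0.0
```

View pics/a2.png

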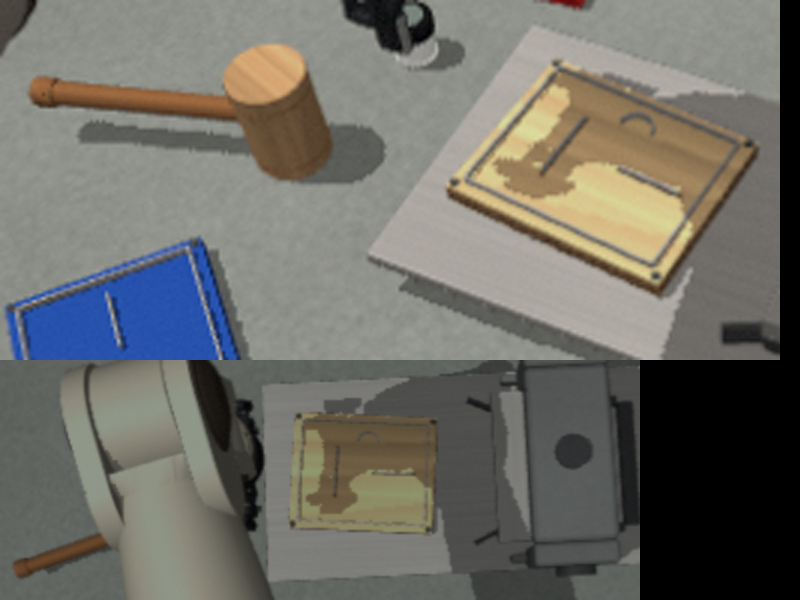

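Both rules look level, the die has not moved and the mallet stands free. Next I go down behind the die's rear edge.

```bash
python3 -m crank '[[[0,0,-0.8,0,0,0],[0,0,-0.8,0,0,0],[0,0,-0.8,0,0,0],[0,0,-0.8,0,0,0],[0,0,-0.8,0,0,0],[0,0,-0.8,0,0,0],[0,0,-0.5,0,0,0],[0,0,-0.3,0,0,0],[0,0,-0.1,0,0,0],[0,0,-0.05,0,0,0],[0,0,0,0,0,0]]]'; python3 -m crank '[[[0,0,-0.1,0,0,0],[0,0,-0.1,0,0,0],[0,0,0,0,0,0]]]'
```

```text
time: 15.05
ee_pos: [0.5343, 0.1718, 0.0746]
tcp_rot: [180.0, -0.0, 94.5]
wrist_force: [-0.6, -0.5, 0.1]
opening: 0.0854
grasp_force: 0.0
time: 15.3
ee_pos: [0.534, 0.1716, 0.0699]
tcp_rot: [180.0, -0.0, 94.4]
wrist_force: [0.5, 1.2, -0.4]
opening: 0.0852
grasp_force: 0.0
```

```bash
python3 -m crank '[[[0,0,-0.1,0,0,0],[0,0,-0.1,0,0,0],[0,0,0,0,0,0]]]'; python3 -m crank '[[[0,0,-0.1,0,0,0],[0,0,-0.1,0,0,0],[0,0,0,0,0,0]]]'
```

```text
time: 15.55
ee_pos: [0.5338, 0.1715, 0.0654]
tcp_rot: [-180.0, 0.0, 94.4]
wrist_force: [-0.3, -0.6, 0.2]
opening: 0.0857
grasp_force: 0.0
time: 15.8
ee_pos: [0.5338, 0.1715, 0.0614]
tcp_rot: [-180.0, 0.0, 94.4]
wrist_force: [0.1, 0.1, -0.1]
opening: 0.0854
grasp_force: 0.0
```

```bash
python3 -m crank '[[[0,0,-0.08,0,0,0],[0,0,-0.08,0,0,0],[0,0,0,0,0,0]]]'
```

```text
time: 16.05
ee_pos: [0.5338, 0.1715, 0.0583]
tcp_rot: [-180.0, 0.0, 94.4]
wrist_force: [-0.6, -0.6, 0.6]
opening: 0.0855
grasp_force: 0.0
```

```bash
python3 -m crank '[[[0.031,-0.4,0,0,0,0],[0.031,-0.4,0,0,0,0],[0.031,-0.4,0,0,0,0],[0.023,-0.3,0,0,0,0],[0.023,-0.3,0,0,0,0],[0.023,-0.3,0,0,0,0],[0.023,-0.3,0,0,0,0],[0.023,-0.3,0,0,0,0],[0.023,-0.3,0,0,0,0],[0.023,-0.3,0,0,0,0],[0.023,-0.3,0,0,0,0],[0,0,0,0,0,0]]]'
python3 - <<'E'
from h import *
t=bot.camera("top")[:,:,::-1];s=bot.camera("side")[:,:,::-1]
o=np.zeros((600,800,3),np.uint8)
o[:360,:780]=cv2.resize(s[165:345,165:425],(0,0),fx=3,fy=3,interpolation=cv2.INTER_CUBIC)[:360] if 0 else cv2.resize(s[180:300,165:425],(780,360),interpolation=cv2.INTER_CUBIC)
o[360:,:640]=cv2.resize(t[190:310,215:425],(420,240),interpolation=cv2.INTER_CUBIC) if 0 else cv2.resize(t[190:310,105:425],(640,240),interpolation=cv2.INTER_CUBIC)
cv2.imwrite("pics/a3.png",o)
E
```

```text
time: 17.05
ee_pos: [0.5389, 0.0994, 0.0586]
tcp_rot: [-179.9, -0.1, 94.4]
wrist_force: [-4.3, 4.6, 0.6]
opening: 0.0853
grasp_force: 2.6
```

View pics/a3.png

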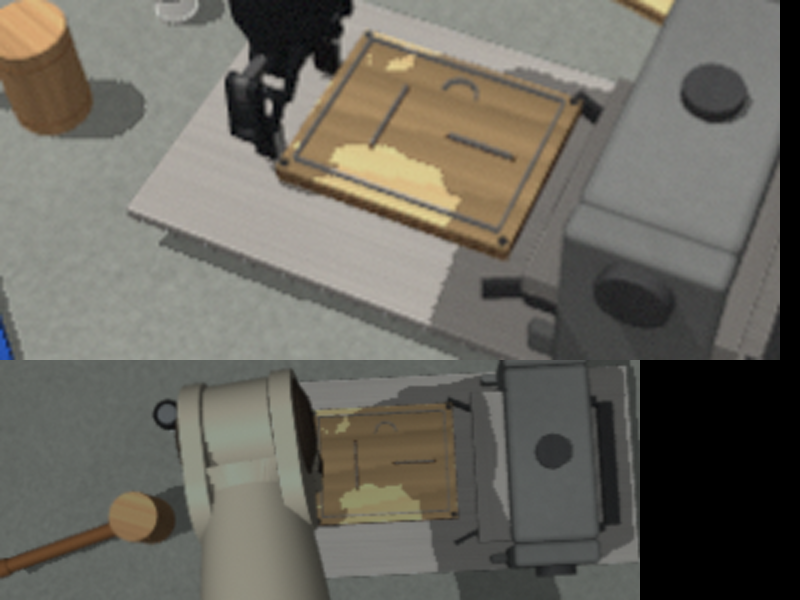

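The die is now square to the pusher but sits far in +y, near the far flare at side crop (582,97). I'll measure its pose.

```bash
cat > fit2.py <<'E'
import io,contextlib
with contextlib.redirect_stdout(io.StringIO()): from fit import *
def rel(d,pr=(.5527,-.0733,np.radians(-85.61))):
    c,s=np.cos(pr[2]),np.sin(pr[2]);v=d[:2]-np.array(pr[:2]);print("press x,y mm",1e3*(c*v[0]+s*v[1]),1e3*(-s*v[0]+c*v[1]),"yaw",np.degrees(d[2]-pr[2]))
z=.063;a,b=.0925,.075
E
python3 - <<'E'
from fit2 import *
S=lambda u,v:(165+(u+.5)/3-.5,180+(v+.5)/3-.5)
T=lambda u,v:(105+(u+.5)/2-.5,190+(v-359.5)/2-.5)
rel(fit("die",[("side",S(367,33),(-a,b,z)),("side",S(582,97),(a,b,z)),("side",S(503,252),(a,-b,z)),("side",S(280,168),(-a,-b,z)),("top",T(457,405),(a,b,z)),("top",T(457,520),(a,-b,z))],[.55,0,-1.5]))
print(bot.get_obs()["wrist_force"])
E
```

```text
die [ 0.5589 -0.0044] -86.86 res [ 0.1 -0.6  0.4  2.7  0.2  0.9 -2.1 -0.2 -1.3 -0.7  0.7 -0.5]
press x,y mm -68.23250268621898 11.475584764007097 yaw -1.2494423220560138
[-3.01215277  3.61743009  1.89834047]
```

The die is square but about 11 mm off in +y. I'll nudge it back from the far side with closed fingers before feeding it.

```bash
python3 -m crank '[[[-0.04,0.5,0,0,0,0],[-0.04,0.5,0,0,0,0],[0,0,0.8,0,0,0],[0,0,0.9,0,0,0],[0,0,0.9,0,0,0],[0,0,0.9,0,0,0],[0.76,-0.73,0,0,0,0],[0.76,-0.73,0,0,0,0],[0.76,-0.73,0,0,0,0],[0.76,-0.73,0,0,0,0],[0.76,-0.73,0,0,0,0],[0.76,-0.73,0,0,0,0],[0.76,-0.73,0,0,0,0],[0.76,-0.73,0,0,0,0],[0,0,0,0,0,0],[0,0,0,0,0,0]]]' 0 40; python3 -m crank '[[[0,0,-0.7,0,0,0],[0,0,-0.7,0,0,0],[0,0,-0.7,0,0,0],[0,0,-0.5,0,0,0],[0,0,-0.3,0,0,0],[0,0,0,0,0,0]]]'
```

```text
time: 18.48
ee_pos: [0.6598, 0.0028, 0.1281]
tcp_rot: [-180.0, 0.0, 94.4]
wrist_force: [-0.5, 0.9, -0.5]
opening: -0.0
grasp_force: 0.0
time: 18.98
ee_pos: [0.6586, 0.0035, 0.0694]
tcp_rot: [-179.9, -0.0, 94.5]
wrist_force: [-0.5, -0.2, -0.7]
opening: 0.0001
grasp_force: 0.0
```

```bash
for i in 1; do python3 -m crank '[[[-0.1,-0.008,0,0,0,0],[-0.1,-0.008,0,0,0,0],[-0.1,-0.008,0,0,0,0]]]'; python3 -m crank '[[[-0.1,-0.008,0,0,0,0]]]';python3 -m crank '[[[-0.1,-0.008,0,0,0,0]]]';python3 -m crank '[[[-0.1,-0.008,0,0,0,0]]]'; done | grep -E "ee_pos|wrist"
```

```text
ee_pos: [0.6537, 0.0024, 0.0717]
wrist_force: [0.3, -0.5, 0.4]
ee_pos: [0.6516, 0.0021, 0.0715]
wrist_force: [-0.3, -0.0, 0.2]
ee_pos: [0.6495, 0.0019, 0.0712]
wrist_force: [0.5, 0.0, -0.7]
ee_pos: [0.6478, 0.0018, 0.0712]
wrist_force: [2.6, 0.3, 0.3]
```

```bash
python3 -m crank '[[[-0.1,-0.008,0,0,0,0],[-0.1,-0.008,0,0,0,0],[-0.1,-0.008,0,0,0,0],[-0.1,-0.008,0,0,0,0],[-0.1,-0.008,0,0,0,0],[0,0,0,0,0,0]]]'
python3 - <<'E'
from h import *
t=bot.camera("top")[:,:,::-1];s=bot.camera("side")[:,:,::-1]
o=np.zeros((600,800,3),np.uint8)
o[:360,:780]=cv2.resize(s[180:300,165:425],(780,360),interpolation=cv2.INTER_CUBIC)
o[360:,:640]=cv2.resize(t[190:310,105:425],(640,240),interpolation=cv2.INTER_CUBIC)
cv2.imwrite("pics/a4.png",o)
E
```

```text
time: 19.98
ee_pos: [0.6374, 0.001, 0.071]
tcp_rot: [180.0, 0.0, 94.4]
wrist_force: [2.3, 0.7, 2.3]
opening: 0.0
grasp_force: 1.8
```

View pics/a4.png

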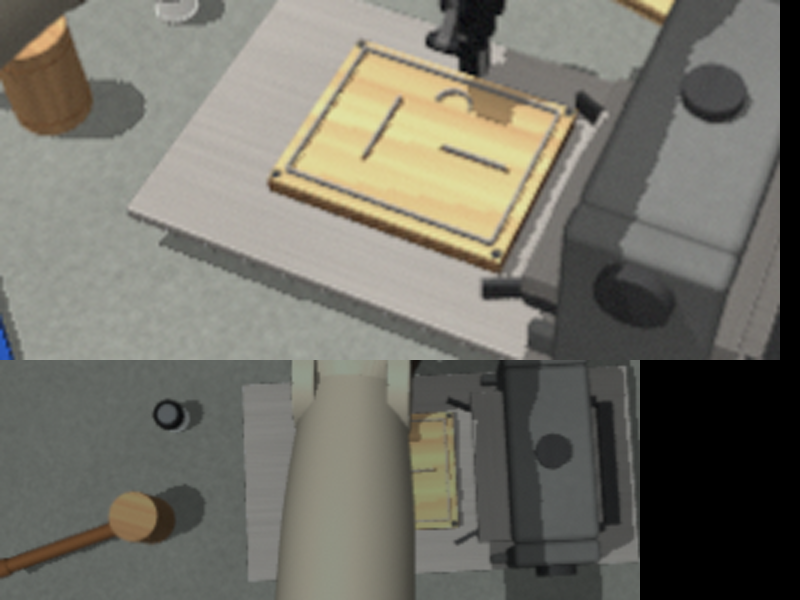

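The die has moved back between the flares (side crop corners (360,40), (576,110), (498,266) and (270,182)).

```bash
python3 - <<'E'
from fit2 import *
S=lambda u,v:(165+(u+.5)/3-.5,180+(v+.5)/3-.5)
T=lambda u,v:(105+(u+.5)/2-.5,190+(v-359.5)/2-.5)
rel(fit("die",[("side",S(360,40),(-a,b,z)),("side",S(577,110),(a,b,z)),("side",S(498,266),(a,-b,z)),("side",S(270,182),(-a,-b,z)),("top",T(457,412),(a,b,z)),("top",T(458,528),(a,-b,z))],[.55,0,-1.5]))
E
```

```text
die [ 0.5479 -0.0054] -86.45 res [ 0.1  0.4  0.3  1.6  0.2  0.2 -1.1 -0.9 -1.3 -0.2  0.7 -0.5]
press x,y mm -68.0875497768285 0.3678730090054469 yaw -0.8411499843502118
```

```bash
python3 -m crank '[[[0.6,0.04,0,0,0,0],[0,0,0.9,0,0,0],[0,0,0.9,0,0,0],[0,0,0.9,0,0,0],[0,0,0.5,0,0,0],[-0.7,0.7,0,0,0,0],[-0.7,0.7,0,0,0,0],[-0.7,0.7,0,0,0,0],[-0.7,0.7,0,0,0,0],[-0.7,0.7,0,0,0,0],[-0.7,0.7,0,0,0,0],[-0.7,0.7,0,0,0,0],[-0.7,0.7,0,0,0,0],[0,0,0,0,0,0],[0,0,0,0,0,0]]]'; python3 -m crank '[[[0,0,0,0,0,0],[0,0,0,0,0,0],[0,0,0,0,0,0],[0,0,0,0,0,0],[0,0,0,0,0,0],[0,0,0,0,0,0]]]' 1
```

```text
time: 21.33
ee_pos: [0.5368, 0.1142, 0.1344]
tcp_rot: [-180.0, 0.0, 94.5]
wrist_force: [0.4, -0.0, 0.3]
opening: 0.0002
grasp_force: 0.0
time: 21.83
ee_pos: [0.5376, 0.1135, 0.1346]
tcp_rot: [-180.0, 0.0, 94.4]
wrist_force: [0.5, 0.6, 0.5]
opening: 0.0725
grasp_force: 0.0
```

```bash
python3 -m crank '[[[0,0,-0.7,0,0,0],[0,0,-0.7,0,0,0],[0,0,-0.7,0,0,0],[0,0,-0.7,0,0,0],[0,0,-0.6,0,0,0],[0,0,-0.3,0,0,0],[0,0,-0.1,0,0,0],[0,0,0,0,0,0]]]'; python3 -m crank '[[[0.023,-0.3,0,0,0,0],[0.023,-0.3,0,0,0,0],[0.023,-0.3,0,0,0,0],[0.023,-0.3,0,0,0,0],[0.023,-0.3,0,0,0,0],[0.023,-0.3,0,0,0,0],[0.023,-0.3,0,0,0,0]]]'; python3 -m crank '[[[0.023,-0.3,0,0,0,0],[0.023,-0.3,0,0,0,0],[0.023,-0.3,0,0,0,0],[0.023,-0.3,0,0,0,0],[0.023,-0.3,0,0,0,0]]]'
```

```text
time: 22.5
ee_pos: [0.5374, 0.1138, 0.0585]
tcp_rot: [-180.0, 0.0, 94.4]
wrist_force: [0.1, -0.5, 0.5]
opening: 0.0853
grasp_force: 0.0
time: 23.08
ee_pos: [0.5403, 0.0735, 0.0594]
tcp_rot: [-180.0, -0.4, 94.5]
wrist_force: [-14.3, 41.1, 10.1]
opening: 0.0855
grasp_force: 21.0
time: 23.5
ee_pos: [0.5428, 0.0418, 0.0592]
tcp_rot: [-180.0, -0.1, 94.4]
wrist_force: [-2.2, 7.2, 6.0]
opening: 0.0854
grasp_force: 3.6
```

A brief 41 N spike appeared and then fell off, so I'll look.

```bash
python3 - <<'E'
from h import *
t=bot.camera("top")[:,:,::-1];s=bot.camera("side")[:,:,::-1]
o=np.zeros((600,800,3),np.uint8)
o[:360,:780]=cv2.resize(s[180:300,165:425],(780,360),interpolation=cv2.INTER_CUBIC)
o[360:,:640]=cv2.resize(t[190:310,105:425],(640,240),interpolation=cv2.INTER_CUBIC)
cv2.imwrite("pics/a5.png",o)
E
```

```text
(no output)
```

View pics/a5.png

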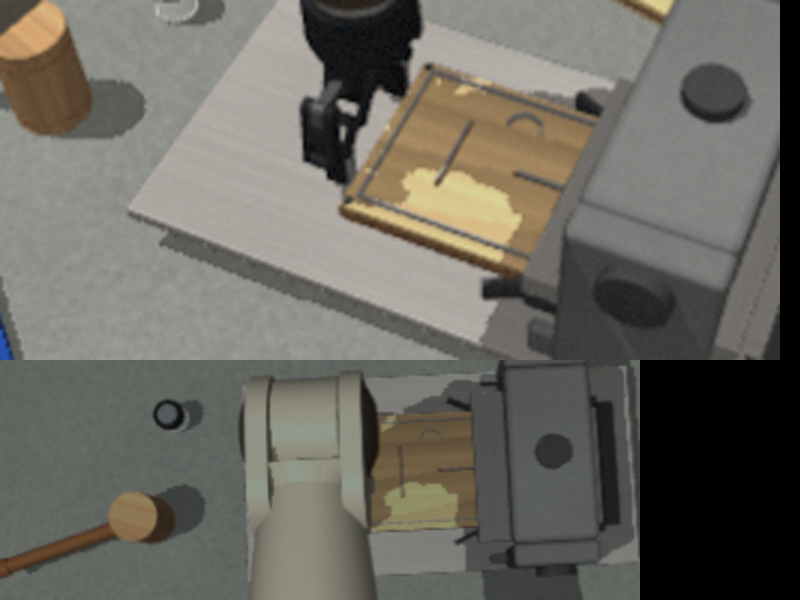

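The die's front edge is in under the platen and the die is straight. I continue with slower steps.

```bash
(python3 -m crank '[[[0.0154,-0.2,0,0,0,0],[0.0154,-0.2,0,0,0,0],[0.0154,-0.2,0,0,0,0],[0.0154,-0.2,0,0,0,0]]]'; python3 -m crank '[[[0.0154,-0.2,0,0,0,0],[0.0154,-0.2,0,0,0,0],[0.0154,-0.2,0,0,0,0],[0.0154,-0.2,0,0,0,0]]]' )| grep -E "time|ee_pos|wrist|rot"
```

```text
time: 23.93
ee_pos: [0.544, 0.0261, 0.0588]
tcp_rot: [-180.0, -0.1, 94.4]
wrist_force: [-2.1, 6.9, 3.3]
time: 24.27
ee_pos: [0.5452, 0.0101, 0.0588]
tcp_rot: [-180.0, -0.1, 94.4]
wrist_force: [-2.0, 6.3, 4.1]
```

```bash
(python3 -m crank '[[[0.0154,-0.2,0,0,0,0],[0.0154,-0.2,0,0,0,0],[0.0154,-0.2,0,0,0,0],[0.0154,-0.2,0,0,0,0]]]'; python3 -m crank '[[[0.0154,-0.2,0,0,0,0],[0.0154,-0.2,0,0,0,0],[0.0154,-0.2,0,0,0,0],[0.0154,-0.2,0,0,0,0]]]' )| grep -E "time|ee_pos|wrist|rot"
```

```text
time: 24.6
ee_pos: [0.5464, -0.0059, 0.0588]
tcp_rot: [-180.0, -0.1, 94.4]
wrist_force: [-2.3, 6.3, 3.9]
time: 24.93
ee_pos: [0.5476, -0.0219, 0.0588]
tcp_rot: [-180.0, -0.1, 94.4]
wrist_force: [-2.1, 6.3, 4.7]
```

```bash
(python3 -m crank '[[[0.0154,-0.2,0,0,0,0],[0.0154,-0.2,0,0,0,0],[0.0154,-0.2,0,0,0,0],[0.0154,-0.2,0,0,0,0]]]'; python3 -m crank '[[[0.0154,-0.2,0,0,0,0],[0.0154,-0.2,0,0,0,0],[0.0154,-0.2,0,0,0,0],[0.0154,-0.2,0,0,0,0]]]';python3 -m crank '[[[0.0154,-0.2,0,0,0,0],[0.0154,-0.2,0,0,0,0],[0.0154,-0.2,0,0,0,0]]]' )| grep -E "time|ee_pos|wrist|rot"
```

```text
time: 25.27
ee_pos: [0.5488, -0.0379, 0.0588]
tcp_rot: [-180.0, -0.1, 94.4]
wrist_force: [-2.3, 6.4, 3.9]
time: 25.6
ee_pos: [0.55, -0.0539, 0.0588]
tcp_rot: [-180.0, -0.1, 94.4]
wrist_force: [-3.3, 6.6, 3.8]
time: 25.85
ee_pos: [0.5509, -0.0659, 0.0588]
tcp_rot: [-180.0, -0.1, 94.4]
wrist_force: [-3.1, 6.4, 4.8]
```

Remaining travel is about 20–27 mm, so I use short steps until the force rises.

```bash
(python3 -m crank '[[[0.0115,-0.15,0,0,0,0],[0.0115,-0.15,0,0,0,0],[0.0115,-0.15,0,0,0,0],[0.0115,-0.15,0,0,0,0]]]'; python3 -m crank '[[[0.0077,-0.1,0,0,0,0],[0.0077,-0.1,0,0,0,0]]]' )| grep -E "time|ee_pos|wrist|rot"
```

```text
time: 26.18
ee_pos: [0.5518, -0.0778, 0.0588]
tcp_rot: [-180.0, -0.1, 94.4]
wrist_force: [-2.7, 6.8, 4.3]
time: 26.35
ee_pos: [0.5521, -0.0818, 0.0588]
tcp_rot: [-180.0, -0.1, 94.4]
wrist_force: [-2.9, 7.2, 4.3]
```

```bash
python3 -m crank '[[[0.0077,-0.1,0,0,0,0],[0.0077,-0.1,0,0,0,0]]]' | grep -E "time|ee_pos|wrist|rot"
```

```text
time: 26.52
ee_pos: [0.5524, -0.0858, 0.0588]
tcp_rot: [-180.0, -0.1, 94.4]
wrist_force: [-2.9, 6.7, 4.7]
```

```bash
python3 -m crank '[[[0.0077,-0.1,0,0,0,0],[0.0077,-0.1,0,0,0,0]]]' | grep -E "time|ee_pos|wrist|rot"
```

```text
time: 26.68
ee_pos: [0.5527, -0.0893, 0.0587]
tcp_rot: [-180.0, -0.1, 94.4]
wrist_force: [-4.1, 20.9, 6.7]
```

```bash
python3 -m crank '[[[0.0077,-0.1,0,0,0,0],[0.0077,-0.1,0,0,0,0]]]' | grep -E "time|ee_pos|wrist|rot"
```

```text
time: 26.85
ee_pos: [0.5527, -0.0896, 0.0588]
tcp_rot: [-180.0, -0.6, 94.5]
wrist_force: [-5.3, 41.4, 10.8]
```

That is a firm stop at press x of about 16 mm, as expected when home. I back off, rise and check.

```bash
python3 -m crank '[[[-0.02,0.3,0,0,0,0],[-0.04,0.5,0,0,0,0],[-0.06,0.8,0,0,0,0],[-0.06,0.8,0,0,0,0],[0,0,0.9,0,0,0],[0,0,0.9,0,0,0],[0,0,0.9,0,0,0],[0,0,0.9,0,0,0],[0,0,0.9,0,0,0],[-0.9,0.6,0.5,0,0,0],[-0.9,0.6,0,0,0,0],[-0.9,0.6,0,0,0,0],[-0.9,0.6,0,0,0,0],[-0.9,0.6,0,0,0,0],[-0.9,0.6,0,0,0,0],[-0.9,0.6,0,0,0,0],[0,0,0,0,0,0],[0,0,0,0,0,0]]]'
python3 - <<'E'
from h import *
t=bot.camera("top")[:,:,::-1];s=bot.camera("side")[:,:,::-1]
o=np.zeros((600,800,3),np.uint8)
o[:360,:780]=cv2.resize(s[180:300,225:485],(780,360),interpolation=cv2.INTER_CUBIC)
o[360:,:640]=cv2.resize(t[190:310,105:425],(640,240),interpolation=cv2.INTER_CUBIC)
# predicted rear top corners at home
c,sn=np.cos(np.radians(-85.61)),np.sin(np.radians(-85.61))
for x,y in((.03,.075),(.03,-.075)):
    X=[.5527+c*x-sn*y,-.0733+sn*x+c*y,.063]; print((proj("side",X)[0]-[225,180])*3,(proj("top",X)[0]-[105,190])*2+[0,360])
cv2.imwrite("pics/a6.png",o)
E
```

```text
time: 28.35
ee_pos: [0.4237, 0.038, 0.159]
tcp_rot: [179.9, 0.0, 94.5]
wrist_force: [0.4, 0.4, 0.5]
opening: 0.0855
grasp_force: 0.0
[402.93870061 114.67682346] [457.39851147 410.05686475]
[327.15272819 267.60896514] [464.06811525 525.52925947]
```

View pics/a6.png

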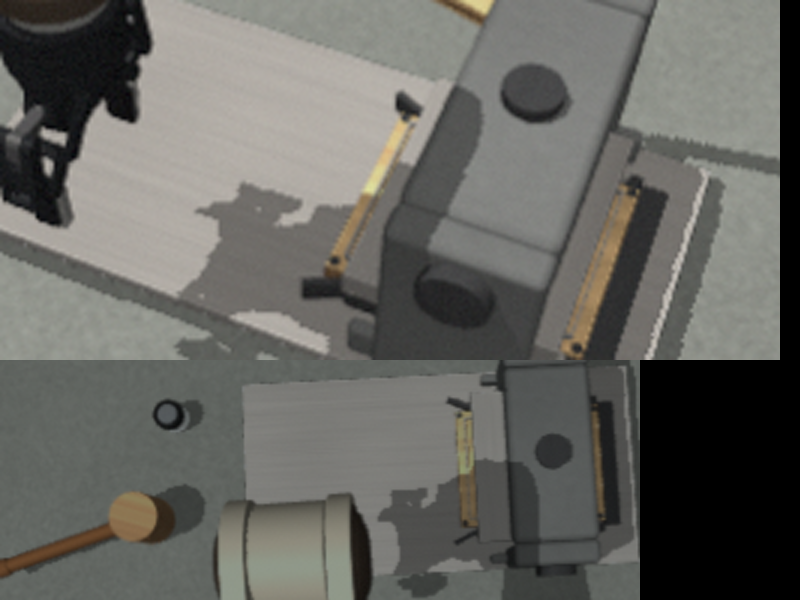

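The rear edge is where I predicted it at home (side crop (404,115) and (328,270)). The front edge meets the black stop. The mallet and loupe are in place and the arm is clear, so I hand in.

```bash
python3 -c "
from workcell import bot
print(bot.job_done())"
```

```text
the job is handed in; nothing more can be done
None
```

I handed the job in at about 28 s, with no verdict shown: I pressed both rules to their stops with the mallet, slid the die home against the back stop, and stood the mallet back on the bench, not touching the loupe or block.

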